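# Tweezers into the push-latch steriliser box

### The arm

A 6-joint arm with a two-finger parallel gripper is mounted at the origin on a cart in front of the work surface, level with it; the furniture and walls round the work are solid. World frame = base frame: x ahead of the robot, y to its left, z up, the work surface at z = 0. Lengths are in m, angles in rad, forces in N, time in s.
With the tool pointing down it reaches from about 0.375 to 0.975 m from the base axis. Payload 3.8 kg.
Tool frame: the origin (TCP) lies at the very end of the fingers, on their centre line; the grasp point (between the pads) lies 19 mm behind it; z points along the fingers, y is the direction in which the jaws open and shut (so a half turn about z gives the same grasp; the last joint's range is limited). The gripper opens to 85 mm and grips with 20 to 120 N. Pads are 22 mm wide; open, the fingers measure 114 mm over their backs; the gripper's body (76 mm by 85 mm) begins 54 mm behind the grasp point. The pads swing forward as they close: fully open they stand 13 mm farther back than shut.
Start: joints at [1.08, 0.264, 1.604, -0, 1.274, -0.037], TCP at [0.296, 0.607, 0.231] pointing down, gripper open.
Joint ranges: [-2.63, 2.63], [-0.94, 2.18], [0.31, 2.57], [-1.31, 4.45], [0, 2.66], [-2.55, 2.55]. Speed limits (rad/s): [2.57, 2.57, 3.14, 3.14, 3.14, 3.14].

### API

Orientations are given as a rotation vector (axis times angle).
In Python, from workcell import bot, viewer gives the robot as it stands.
- The arm moves only by the tool jog_arm, never from a script. Its argument "motion" is a list of rows, each an object of numbers: "dx", "dy", "dz": the shift along the world's x, y, z in cm; "turn": the turn about the world's z in rad. A call has 1 to 12 rows; each row shifts and turns the commanded pose from where the row before left it; what a row does not reach is not made up. A row lasts 1/12 s, in which the tool goes at most 41.7 mm and 7.16 degrees, less where a joint would pass 70% of its speed; a pose out of reach is approached as far as the arm can. A call is refused whole if a number of a shift passes 4.17 or a number of a turn 0.125, either way. A call with a gripper value outside its range is refused whole. "fingers" is the finger opening in cm, from 0 to 8.54, set as the call begins (left out, the last holds). The fingers move at their own pace and stop on an object; "grip_force" is the grip in N (left out, the last holds). Time passes only in rows, so rows that do not move let the fingers close. It gives the time, the measured TCP pose, the force and the opening at its end, in the units of the state.
- bot.read_state(): the state, without advancing time (a new reading comes with each control period).
- viewer.read_camera(name): name is "side" or "top"; returns (picture, depth): 480x640x3 uint8, red, green, blue; 480x640 float32, m along the optical axis (not along the pixel's ray), 0 where there is no reading.
- viewer.camera_info(name): a dict with "vertical_fov" (degrees; the focal length in pixels is half the picture's height over the tangent of half this angle, whatever the lens; pixels are square), "cx", "cy" (the principal point, pixels), "R" (3x3) and "t" (3): a world point X has camera coordinates R X + t. Camera axes: x right, y down, z forward; pixel columns grow to the right and rows downward; lengths in m; the calibration is good to about 2 mm. A picture is of the moment at which its call begins. camera_info takes no time and is no camera call.
- bot.finish_job(): hands the job in, once; it reports no verdict.
The state is a dict: "time": time; "q": joint angles; "joint_vel": joint speeds; "joint_torque": joint torques, N m; "tool_pos": TCP position; "tcp_rot": TCP orientation; "wrist_force": force on the tool from outside, world axes, zero at the start; "torque": the same for the moment, N m; "width": opening from 0.0 (shut) to 1.0 (fully open).
Only numpy, scipy, OpenCV 4.12 (cv2) and the standard library are available. Lean on these libraries where they do the work, as an engineer would, in place of code of your own. Each camera call takes 0.05 s, during which the arm holds its last target. There are 200 camera calls.

### The job

Put the tweezers away in the bench-top steriliser: press its flush flap at the round mark once so that the push latch lets go and the flap springs open, lay the tweezers flat inside on the tray, then swing the flap down and press it again until it latches shut. Feel for the click and stop there, never pressing harder than about 18 N, and leave the other loose things on the bench where they are.

Things in the scene. Friction and masses are not known exactly. Their poses are not given: they have to be found in the camera images.
- steriliser: Grey steriliser box fixed to the bench, 160 mm deep (x) x 210 wide (y) x 80 high; origin at the centre of its underside, x to its back (hinge side), y to its left, z up. Walls: front 6, sides 4, back 10 mm thick, tops at z = 80. The flap closes its top, flush between the walls. Latch chamber inside at y = 60 to 101 mm: keep out.
- tray_mid (a point): Point on the steel tray floor under the flap, 40 mm above the box's underside, 22 mm in front of and 22 mm right of the box's centre; axes as the box. Free floor round it: 52 mm to the front wall, 78 mm to either side; tweezers laid here along the box's y are clear of the raised flap.
- flap (a joint): Flap angle, rad: 0 latched, flush with the box top; 1.4 fully open (its limit); below 0 pressed in. A spring always pushes it open (about 3 N at the round mark), a damper slows it (about 1 s). Push latch: press in and let go to release; from open, swing down, press in below flush and let go to latch. A press too short changes nothing: latched stays latched, open springs open.
- flap_hinge (a point): Hinge line of the flap, 68 mm behind the box's centre, 76 mm above its underside; the line runs along the box's y. Flap: aluminium plate 198 mm wide, 6 mm thick; its outer face is 4 mm above the hinge line when shut, its free front edge 140 mm from it. Axes as the box.
- press_spot (a point): Centre of the round 28 mm mark on the flap's outer face, 105 mm from the hinge line, mid-width; moves with the flap; z is the face's outward normal. The latch works 5 to 13 mm below flush here, hidden and different each time. Up to 1 mm deeper a buffer adds about 8 N per mm: at 7 to 12 N the latch has surely worked; over 18 N does harm. Latched, it yields only above 3 N.
- tweezers_mid (a point): Centre of the tweezers lying flat on the bench, to the left or the right of the box (swapped with the pen): 122 mm long along their y axis, 11 mm wide along x, 9 mm high; 20 g, one stiff piece. Grasp across the 11 mm width.
- tweezers: The same tweezers; origin at the middle of their underside.
- pen: Clear pen with dark cap, 143 mm long along its y, 8 mm wide, 10 mm high, loose on the bench on the other side of the box; bystander, origin at the middle of its underside.
- dish: Covered round dish, 91 mm across, 17 mm high, loose, front left; bystander, origin under its centre.
- flask: Small foil-wrapped flask, about 70 mm across, 78 mm high, loose, front right; bystander, origin under its centre.

How it is judged:
On the way, in this order (a step that is already met when the one before it is completed fails the run):
1. the flap has been released and stands open (value of joint flap above 1.1 rad), for 0.2 s.
2. the tweezers lie on the tray, let go, the flap still open (x of tweezers_mid in the frame of steriliser between -0.07 and 0.06 m and y of tweezers_mid in the frame of steriliser between -0.07 and 0.03 m and z of tweezers_mid in the frame of steriliser between 0.038 and 0.054 m and contact force between the fingers and tweezers below 0.05 N and value of joint flap above 0.6 rad and linear speed of tweezers below 0.05 m/s), for 0.2 s.
3. the flap is latched again by itself, nothing touching it (value of joint flap between -0.02 and 0.03 rad and contact force between the fingers and steriliser below 0.05 N), for 0.4 s.
At the end, for the whole second after the job is handed in: The tweezers lie flat and at rest on the steriliser's tray (their middle within the tray, within 0.2 rad of level), the flap is latched flush (angle -0.02 to 0.03 rad) with nothing holding it (x of tweezers_mid in the frame of steriliser between -0.07 and 0.06 m and y of tweezers_mid in the frame of steriliser between -0.07 and 0.03 m and z of tweezers_mid in the frame of steriliser between 0.038 and 0.054 m and contact force between the fingers and tweezers below 0.05 N and value of joint flap between -0.02 and 0.03 rad and linear speed of tweezers below 0.02 m/s and contact force between the arm and steriliser below 0.05 N and angle between tweezers's own z axis and vertical below 0.2 rad); the robot touches nothing.
It fails at once if more than 18 N between the robot and the steriliser or its flap (contact force between any of the fingers, the arm and steriliser above 18 N).
It fails at once if the pen, dish or flask is moved more than 30 mm (distance of any of pen, dish, flask from where it was at the start of the episode above 0.03 m).
It also fails if it takes over 72 s, if anything falls off the work surface, if the arm or the gripper's body presses on something with over 40 N, if the wrist force passes 120 N, or if a joint passes its speed limit or range.

## Working session

There is one attempt and no reset: what is moved stays moved. The work goes in short steps, Python scripts to look and compute and a tool call to move; the robot and the scene stay as the last step left them, time stands still between calls to the robot, and variables do not carry over. Pictures are saved under pics/ and viewed, about 8 in all and at most 12, crops included, and the job is handed in when it is done.

Besides the shell and the picture viewer there is one more tool, called after ">>>" by a JSON object that holds its "name" and its "arguments", one argument or row to a line. jog_arm: Moves the arm, as the interface text tells. Its arguments: {"type":"object","properties":{"motion":{"type":"array"},"fingers":{"type":"number"},"grip_force":{"type":"number"}},"required":["motion"]}

```bash
mkdir -p pics; cat > h.py <<'E'
import numpy as np, cv2
from workcell import bot, viewer
def snap(n,fn=None):
    im,d=viewer.read_camera(n)
    if fn: cv2.imwrite('pics/'+fn,im[:,:,::-1])
    return im,d
def cam(n):
    c=viewer.camera_info(n); f=240/np.tan(np.radians(c['vertical_fov'])/2)
    return f,c['cx'],c['cy'],np.array(c['R']),np.array(c['t'])
def ray(n,px,z):
    f,cx,cy,R,t=cam(n); px=np.atleast_2d(px).astype(float)
    d=np.c_[(px[:,0]-cx)/f,(px[:,1]-cy)/f,np.ones(len(px))]@R
    o=-R.T@t
    return o+d*((z-o[2])/d[:,2])[:,None]
def cloud(n,d):
    f,cx,cy,R,t=cam(n); v,u=np.mgrid[:480,:640]
    P=np.stack([(u-cx)/f*d,(v-cy)/f*d,d],-1)
    return (P-t)@R
def proj(n,X):
    f,cx,cy,R,t=cam(n); c=np.atleast_2d(X)@R.T+t
    return np.c_[cx+f*c[:,0]/c[:,2],cy+f*c[:,1]/c[:,2]]
E
python3 - <<'E'
from h import *
for n in('top','side'):
    im,d=snap(n,n+'0.png'); np.save(n+'0.npy',d); print(n,cam(n), -cam(n)[3].T@cam(n)[4])
print(bot.read_state())
E
```

```text
top (np.float64(590.1844764076245), 317.8834392682265, 241.73579875076211, array([[ 0.01043682, -0.99984021,  0.01451321],
       [-0.98466961, -0.01280357, -0.17395929],
       [ 0.17411732, -0.01247514, -0.98464589]]), array([-0.02298236,  0.48099756,  1.17400163])) [ 0.26944953 -0.00217437  1.23998342]
side (np.float64(486.6088931750289), 327.28010780771353, 236.74330451458974, array([[ 0.73935526,  0.67330595,  0.00359075],
       [ 0.59001678, -0.64530788, -0.48524009],
       [-0.3243979 ,  0.36088341, -0.87437358]]), array([-0.36490806, -0.26342128,  1.2157698 ])) [ 0.81961283 -0.36304421  0.93652473]
{'time': 0.1, 'q': array([ 1.08009394e+00,  2.64681129e-01,  1.60524610e+00, -1.97206594e-05,
        1.27371631e+00, -3.69109787e-02]), 'joint_vel': array([ 0.0011387 , -0.00076213, -0.00219189,  0.00075723, -0.00013154,
        0.00065   ]), 'joint_torque': array([ 9.89324435e-04, -5.16707039e+01, -3.68588161e+01,  1.87132878e-04,
        6.20775667e-03,  3.28623435e-05]), 'tool_pos': array([0.29560264, 0.60608659, 0.23007962]), 'tcp_rot': array([-0.70658805, -3.06056898,  0.00311729]), 'wrist_force': array([0.08148673, 0.60001386, 0.66432706]), 'torque': array([ 0.01420271,  0.01926291, -0.00359691]), 'width': 0.9989622484941232}
```

View pics/top0.png

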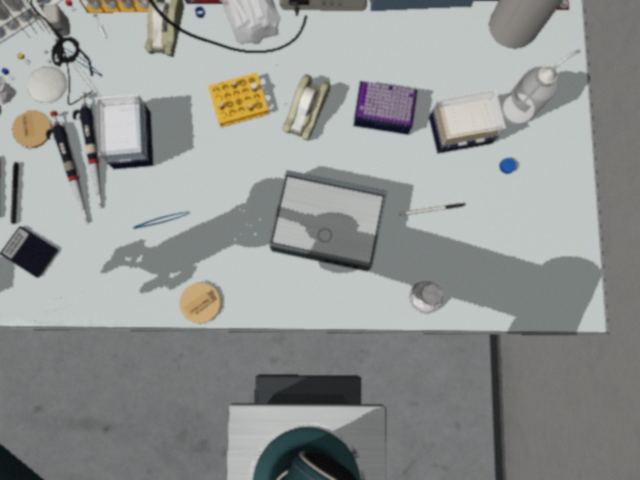

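View pics/side0.png

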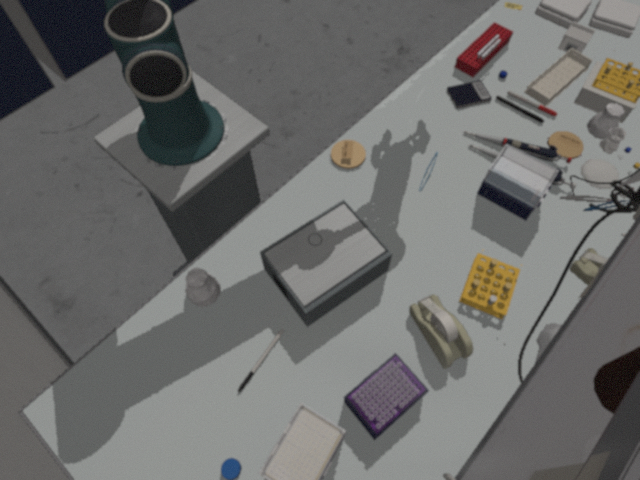

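Top: the box's top is at about (328,220) with the round mark at (325,235). The tweezers (blue) are left at (162,218), the pen right at (433,209), the dish at (200,302) and the flask at (427,296). The side view agrees.

```bash
cat > m.py <<'E'
from h import *
def pose_blue(n,im,z,roi):
    x0,y0,x1,y1=roi
    hsv=cv2.cvtColor(im,cv2.COLOR_RGB2HSV)
    m=np.zeros((480,640),bool); m[y0:y1,x0:x1]=True
    m&=(hsv[...,0]>95)&(hsv[...,0]<115)&(hsv[...,1]>70)
    v,u=np.nonzero(m); P=ray(n,np.c_[u,v],z)[:,:2].astype(np.float32)
    r=cv2.minAreaRect(P)
    c=P.mean(0); w,V=np.linalg.eigh(np.cov((P-c).T)); a=V[:,1]
    s=(P-c)@a
    return len(u),c,np.degrees(np.arctan2(a[1],a[0])),c+a*(s.max()+s.min())/2,s.max()-s.min(),r
E
python3 - <<'E'
from m import *
top=cv2.imread('pics/top0.png')[:,:,::-1].copy(); side=cv2.imread('pics/side0.png')[:,:,::-1].copy()
print('tw top',pose_blue('top',top,.006,(125,200,200,235)))
print('tw side',pose_blue('side',side,.006,(410,145,445,195)))
for n,roi in(('top',(255,150,400,285)),('side',(250,190,400,330))):
    P=cloud(n,np.load(n+'0.npy')); x0,y0,x1,y1=roi
    Q=P[y0:y1,x0:x1].reshape(-1,3); print('z',np.percentile(Q[:,2],[1,10,50,90,99]))
    Q=Q[(Q[:,2]>.07)&(Q[:,2]<.09)]
    print(n,len(Q),cv2.minAreaRect(Q[:,:2].astype(np.float32)),np.median(Q[:,2]))
    im={'top':top,'side':side}[n]
    cv2.imwrite('pics/crop_%s.png'%n,cv2.resize(im[y0:y1,x0:x1,::-1],None,fx=4,fy=4,interpolation=cv2.INTER_CUBIC))
E
```

```text
tw top (16, array([0.5173327 , 0.36253816], dtype=float32), np.float64(107.32787010604022), array([0.51728539, 0.36268972]), np.float64(0.01724542166741818), ((0.5174248814582825, 0.36270397901535034), (0.0037194511387497187, 0.017256077378988266), 15.32143497467041))m.py:9: RuntimeWarning: Mean of empty slice.
  c=P.mean(0); w,V=np.linalg.eigh(np.cov((P-c).T)); a=V[:,1]
  ret = um.true_divide(
  avg = a.mean(axis, **keepdims_kw)
m.py:9: RuntimeWarning: Degrees of freedom <= 0 for slice
  c=P.mean(0); w,V=np.linalg.eigh(np.cov((P-c).T)); a=V[:,1]
  c *= np.true_divide(1, fact)
  c *= np.true_divide(1, fact)
Traceback (most recent call last):
  File "m.py", line 11, in pose_blue
    return len(u),c,np.degrees(np.arctan2(a[1],a[0])),c+a*(s.max()+s.min())/2,s.max()-s.min(),r
                                                           ~~~~~^^
ValueError: zero-size array to reduction operation maximum which has no identity
```

```bash
sed -i 's/^    m&=.*/    B=im.astype(int); df=B[...,2]-B[...,0]; bg=np.median(df[y0:y1,x0:x1]); m\&=df-bg>15/' m.py
python3 - <<'E'
from m import *
top=cv2.imread('pics/top0.png')[:,:,::-1].copy(); side=cv2.imread('pics/side0.png')[:,:,::-1].copy()
print('tw top',pose_blue('top',top,.006,(125,200,200,235)))
print('tw side',pose_blue('side',side,.006,(410,145,445,195)))
for n,roi in(('top',(255,150,400,285)),('side',(250,190,400,330))):
    P=cloud(n,np.load(n+'0.npy')); x0,y0,x1,y1=roi
    Q=P[y0:y1,x0:x1].reshape(-1,3); print('z',np.percentile(Q[:,2],[1,10,50,90,99]))
    Q=Q[(Q[:,2]>.07)&(Q[:,2]<.09)]
    print(n,len(Q),cv2.minAreaRect(Q[:,:2].astype(np.float32)),np.median(Q[:,2]))
    im={'top':top,'side':side}[n]
    cv2.imwrite('pics/crop_%s.png'%n,cv2.resize(im[y0:y1,x0:x1,::-1],None,fx=4,fy=4,interpolation=cv2.INTER_CUBIC))
E
```

```text
tw top (208, array([0.530429  , 0.32103956], dtype=float32), np.float64(106.9587066557734), array([0.53146195, 0.31765221]), np.float64(0.11978754770208144), ((0.5316847562789917, 0.3177122473716736), (0.013851816765964031, 0.11976124346256256), 15.339916229248047))
tw side (24, array([0.5230735 , 0.33665326], dtype=float32), np.float64(107.83418386986183), array([0.52954757, 0.31653013]), np.float64(0.12006774168828449), ((0.5294202566146851, 0.3164898157119751), (0.010369677096605301, 0.12006912380456924), 17.784584045410156))
z [-0.00527774 -0.00241987  0.00303874  0.08185043  0.08539453]
top 7975 ((0.52531498670578, -0.03597411513328552), (0.21055254340171814, 0.16136151552200317), 78.7984848022461) 0.08023927175821592
z [-0.29198993 -0.00186362  0.002074    0.0812622   0.08360974]
side 7796 ((0.5232662558555603, -0.03774590045213699), (0.21076948940753937, 0.16226911544799805), 78.59566497802734) 0.0801810339345913
```

View pics/crop_top.png

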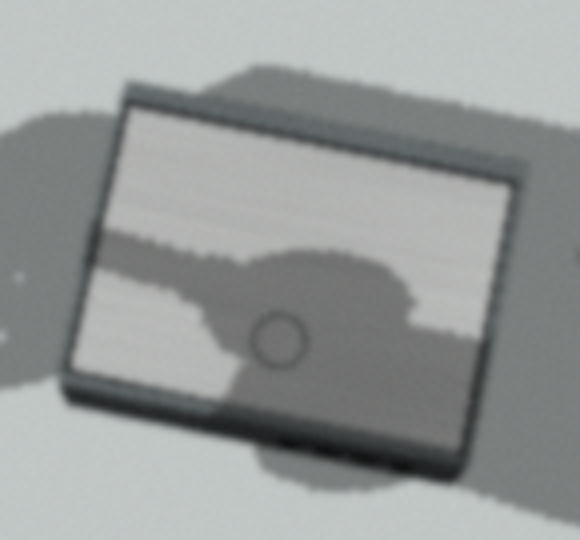

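The crop shows the flap with the mark centred at (280,340) in the crop, which is (325,235) in the full picture. The hinge is on the far side. Next I check the mark and compute targets.

```bash
cat > g.py <<'E'
from h import *
C=np.array([.5243,-.0369]); TH=np.radians(-11.3)
Rb=np.array([[np.cos(TH),-np.sin(TH)],[np.sin(TH),np.cos(TH)]])
def b2w(x,y,z): return np.r_[C+Rb@[x,y],z]
def w2b(p): return np.r_[Rb.T@(np.array(p[:2])-C),p[2]]
E
python3 - <<'E'
from g import *
m=b2w(-.037,0,.08); print('mark',m,proj('top',m),proj('side',m),ray('top',[[325,235]],.08),ray('side',[[315.5,239.5]],.08))
print('tray',b2w(-.022,-.022,.04))
s=bot.read_state(); p=s['tool_pos']; print('to mark (cm)',(m-p)*100)
E
```

```text
mark [ 0.48801726 -0.02964999  0.08      ] [[324.34098051 235.19926514]] [[315.44068895 239.15005705]] [[ 0.48844021 -0.03096514  0.08      ]] [[ 0.4886513  -0.03015545  0.08      ]]
tray [ 0.49841566 -0.05416271  0.04      ]
to mark (cm) [ 19.24146173 -63.57365835 -15.00796211]
```

>>> {"name": "jog_arm", "arguments": {
  "motion": [
    {"dx":1.2,"dy":-3.6,"turn":0.086},
    {"dx":1.2,"dy":-3.6,"turn":0.086},
    {"dx":1.2,"dy":-3.6,"turn":0.085},
    {"dx":1.2,"dy":-3.6},
    {"dx":1.2,"dy":-3.6},
    {"dx":1.2,"dy":-3.6},
    {"dx":1.2,"dy":-3.6},
    {"dx":1.2,"dy":-3.6},
    {"dx":1.2,"dy":-3.6},
    {"dx":1.2,"dy":-3.6},
    {"dx":1.2,"dy":-3.6},
    {"dx":1.2,"dy":-3.6}
  ],
  "fingers": 0,
  "grip_force": 20
}}

```text
validation failed for argument at $.mo...
```

>>> {"name": "jog_arm", "arguments": {
  "motion": [
    {"dx":0.8,"dy":-3.4,"dz":-1},
    {"dx":0.8,"dy":-3.4,"dz":-1.5},
    {"dx":0.8,"dy":-3.4,"dz":-1.5},
    {"dx":0.8,"dy":-3.4,"dz":-2},
    {"dx":0.8,"dy":-3.4,"dz":-2},
    {"dx":0.8,"dy":-3.4,"dz":-2},
    {},
    {},
    {},
    {}
  ]
}}

```text
validation failed for argument at $.mo...
```

>>> {"name": "jog_arm", "arguments": {
  "motion": [
    {"dx":1.2,"dy":-3.6,"dz":0,"turn":0.086},
    {"dx":1.2,"dy":-3.6,"dz":0,"turn":0.086},
    {"dx":1.2,"dy":-3.6,"dz":0,"turn":0.085},
    {"dx":1.2,"dy":-3.6,"dz":0,"turn":0},
    {"dx":1.2,"dy":-3.6,"dz":0,"turn":0},
    {"dx":1.2,"dy":-3.6,"dz":0,"turn":0},
    {"dx":1.2,"dy":-3.6,"dz":0,"turn":0},
    {"dx":1.2,"dy":-3.6,"dz":0,"turn":0},
    {"dx":1.2,"dy":-3.6,"dz":0,"turn":0},
    {"dx":1.2,"dy":-3.6,"dz":0,"turn":0},
    {"dx":1.2,"dy":-3.6,"dz":0,"turn":0},
    {"dx":1.2,"dy":-3.6,"dz":0,"turn":0}
  ],
  "fingers": 0,
  "grip_force": 20
}}

```text
time: 1.1
tool_pos: [0.4397, 0.1728, 0.231]
tcp_rot: [-0.308, -3.126, 0.0]
wrist_force: [0.4, -0.7, -0.2]
width: 0.001
```

>>> {"name": "jog_arm", "arguments": {
  "motion": [
    {"dx":0.8,"dy":-3.4,"dz":-1,"turn":0},
    {"dx":0.8,"dy":-3.4,"dz":-1.5,"turn":0},
    {"dx":0.8,"dy":-3.4,"dz":-2,"turn":0},
    {"dx":0.8,"dy":-3.4,"dz":-2,"turn":0},
    {"dx":0.8,"dy":-3.4,"dz":-2.2,"turn":0},
    {"dx":0.8,"dy":-3.3,"dz":-2.5,"turn":0},
    {"dx":0,"dy":0,"dz":-2,"turn":0},
    {"dx":0,"dy":0,"dz":-1,"turn":0},
    {"dx":0,"dy":0,"dz":0,"turn":0},
    {"dx":0,"dy":0,"dz":0,"turn":0}
  ]
}}

```text
time: 1.93
tool_pos: [0.4871, -0.0273, 0.0892]
tcp_rot: [-0.308, -3.125, -0.0]
wrist_force: [-0.6, -0.1, 0.7]
width: -0.003
```

>>> {"name": "jog_arm", "arguments": {
  "motion": [
    {"dx":0,"dy":-0.2,"dz":-0.5,"turn":0},
    {"dx":0,"dy":0,"dz":-0.2,"turn":0},
    {"dx":0,"dy":0,"dz":-0.1,"turn":0},
    {"dx":0,"dy":0,"dz":-0.1,"turn":0},
    {"dx":0,"dy":0,"dz":-0.1,"turn":0},
    {"dx":0,"dy":0,"dz":-0.1,"turn":0},
    {"dx":0,"dy":0,"dz":-0.1,"turn":0},
    {"dx":0,"dy":0,"dz":-0.1,"turn":0},
    {"dx":0,"dy":0,"dz":0,"turn":0}
  ]
}}

```text
time: 2.68
tool_pos: [0.4881, -0.0297, 0.0767]
tcp_rot: [0.309, 3.126, 0.001]
wrist_force: [-0.4, 2.2, 2.8]
width: 0.002
```

>>> {"name": "jog_arm", "arguments": {
  "motion": [
    {"dx":0,"dy":0,"dz":-0.1,"turn":0},
    {"dx":0,"dy":0,"dz":0,"turn":0},
    {"dx":0,"dy":0,"dz":0,"turn":0}
  ]
}}

```text
time: 2.93
tool_pos: [0.4881, -0.0299, 0.0757]
tcp_rot: [0.309, 3.126, 0.0]
wrist_force: [0.3, 2.1, 2.8]
width: -0.002
```

>>> {"name": "jog_arm", "arguments": {
  "motion": [
    {"dx":0,"dy":0,"dz":-0.1,"turn":0},
    {"dx":0,"dy":0,"dz":0,"turn":0},
    {"dx":0,"dy":0,"dz":0,"turn":0}
  ]
}}

```text
time: 3.18
tool_pos: [0.4881, -0.03, 0.0746]
tcp_rot: [0.309, 3.126, 0.0]
wrist_force: [1.8, 2.1, 2.7]
width: -0.001
```

>>> {"name": "jog_arm", "arguments": {
  "motion": [
    {"dx":0,"dy":0,"dz":-0.08,"turn":0},
    {"dx":0,"dy":0,"dz":0,"turn":0},
    {"dx":0,"dy":0,"dz":0,"turn":0}
  ]
}}

```text
time: 3.43
tool_pos: [0.488, -0.03, 0.0738]
tcp_rot: [0.309, 3.126, -0.0]
wrist_force: [-0.1, 1.7, 2.7]
width: -0.002
```

>>> {"name": "jog_arm", "arguments": {
  "motion": [
    {"dx":0,"dy":0,"dz":-0.1,"turn":0},
    {"dx":0,"dy":0,"dz":0,"turn":0},
    {"dx":0,"dy":0,"dz":0,"turn":0}
  ]
}}

```text
time: 3.68
tool_pos: [0.488, -0.03, 0.0728]
tcp_rot: [0.308, 3.126, -0.0]
wrist_force: [0.8, 1.4, 1.5]
width: 0.002
```

>>> {"name": "jog_arm", "arguments": {
  "motion": [
    {"dx":0,"dy":0,"dz":-0.1,"turn":0},
    {"dx":0,"dy":0,"dz":0,"turn":0},
    {"dx":0,"dy":0,"dz":0,"turn":0}
  ]
}}

```text
time: 3.93
tool_pos: [0.488, -0.0301, 0.0718]
tcp_rot: [0.309, 3.126, -0.0]
wrist_force: [2.7, 0.8, 3.5]
width: 0.007
```

>>> {"name": "jog_arm", "arguments": {
  "motion": [
    {"dx":0,"dy":0,"dz":-0.1,"turn":0},
    {"dx":0,"dy":0,"dz":0,"turn":0},
    {"dx":0,"dy":0,"dz":0,"turn":0}
  ]
}}

```text
time: 4.18
tool_pos: [0.488, -0.03, 0.0708]
tcp_rot: [0.309, 3.126, -0.0]
wrist_force: [1.2, 0.5, 3.8]
width: 0.002
```

>>> {"name": "jog_arm", "arguments": {
  "motion": [
    {"dx":0,"dy":0,"dz":-0.1,"turn":0},
    {"dx":0,"dy":0,"dz":0,"turn":0},
    {"dx":0,"dy":0,"dz":0,"turn":0}
  ]
}}

```text
time: 4.43
tool_pos: [0.4879, -0.03, 0.0698]
tcp_rot: [0.309, 3.126, -0.0]
wrist_force: [2.1, -0.6, 3.1]
width: -0.001
```

>>> {"name": "jog_arm", "arguments": {
  "motion": [
    {"dx":0,"dy":0,"dz":-0.1,"turn":0},
    {"dx":0,"dy":0,"dz":0,"turn":0},
    {"dx":0,"dy":0,"dz":0,"turn":0}
  ]
}}

```text
time: 4.68
tool_pos: [0.4878, -0.03, 0.0687]
tcp_rot: [0.309, 3.126, -0.0]
wrist_force: [1.0, -0.7, 3.3]
width: -0.005
```

>>> {"name": "jog_arm", "arguments": {
  "motion": [
    {"dx":0,"dy":0,"dz":-0.1,"turn":0},
    {"dx":0,"dy":0,"dz":0,"turn":0},
    {"dx":0,"dy":0,"dz":0,"turn":0}
  ]
}}

```text
time: 4.93
tool_pos: [0.4879, -0.03, 0.0681]
tcp_rot: [0.309, 3.126, -0.0]
wrist_force: [0.5, 0.3, 5.9]
width: -0.001
```

>>> {"name": "jog_arm", "arguments": {
  "motion": [
    {"dx":0,"dy":0,"dz":-0.05,"turn":0},
    {"dx":0,"dy":0,"dz":0,"turn":0},
    {"dx":0,"dy":0,"dz":0,"turn":0}
  ]
}}

```text
time: 5.18
tool_pos: [0.488, -0.03, 0.0678]
tcp_rot: [0.309, 3.126, -0.0]
wrist_force: [0.2, 0.5, 6.3]
width: -0.0
```

>>> {"name": "jog_arm", "arguments": {
  "motion": [
    {"dx":0,"dy":0,"dz":-0.05,"turn":0},
    {"dx":0,"dy":0,"dz":0,"turn":0},
    {"dx":0,"dy":0,"dz":0,"turn":0}
  ]
}}

```text
time: 5.43
tool_pos: [0.488, -0.03, 0.0675]
tcp_rot: [0.308, 3.126, -0.0]
wrist_force: [-1.1, 0.2, 8.5]
width: -0.001
```

>>> {"name": "jog_arm", "arguments": {
  "motion": [
    {"dx":0,"dy":0,"dz":3,"turn":0},
    {"dx":-0.5,"dy":0,"dz":4,"turn":0},
    {"dx":-1,"dy":0,"dz":4,"turn":0},
    {"dx":-1,"dy":1,"dz":3.5,"turn":0},
    {"dx":-1,"dy":3,"dz":1.5,"turn":0},
    {"dx":0,"dy":3.8,"dz":0,"turn":-0.12},
    {"dx":0,"dy":3.8,"dz":0,"turn":-0.12},
    {"dx":0,"dy":3.8,"dz":0,"turn":-0.12},
    {"dx":1,"dy":3.8,"dz":0,"turn":-0.12},
    {"dx":2,"dy":3.6,"dz":0,"turn":-0.12},
    {"dx":2,"dy":3.6,"dz":0,"turn":-0.12},
    {"dx":2,"dy":3.6,"dz":0,"turn":-0.12}
  ],
  "fingers": 4
}}

```text
time: 6.43
tool_pos: [0.5217, 0.2586, 0.2253]
tcp_rot: [-1.508, -2.754, 0.005]
wrist_force: [0.2, -0.5, -0.1]
width: 0.467
```

```bash
python3 - <<'E'
from m import *
im,d=snap('top','top1.png'); im2,d2=snap('side','side1.png')
print('tw top',pose_blue('top',im,.006,(125,200,200,235)))
s=bot.read_state(); print(s['time'],s['tool_pos'],s['tcp_rot'],s['width'],s['wrist_force'])
cv2.imwrite('pics/v1.png',np.hstack([im[130:330,100:450,::-1],im2[60:260,200:550,::-1]]))
E
```

```text
tw top (395, array([0.5297019, 0.3160157], dtype=float32), np.float64(-150.32033129372874), array([0.53173377, 0.3171737 ]), np.float64(0.08186519566425815), ((0.5368045568466187, 0.32510584592819214), (0.11751509457826614, 0.06667361408472061), 76.19416809082031))
6.5333 [0.52343137 0.261275   0.22434496] [-1.49880519e+00 -2.75789575e+00  1.96703956e-03] 0.46377058993393 [-0.84461491 -0.28420185 -0.69661538]
```

View pics/v1.png

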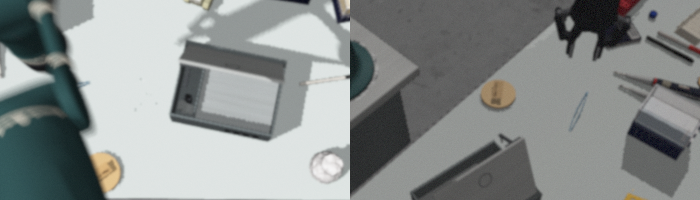

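The left panel (top view) shows the flap standing open with the tray visible. The right panel (side view) shows the tweezers unobstructed at (578,112). I measure them again in the side view, which is now unshadowed.

```bash
python3 - <<'E'
from m import *
im=cv2.imread('pics/side1.png')[:,:,::-1].copy(); 
r=im[140:205,405:455].astype(int); bg=np.median(r.reshape(-1,3),0); df=np.abs(r-bg).sum(-1); m=(df>40).astype(np.uint8)
n,l,st,_=cv2.connectedComponentsWithStats(m); print(st)
k=1+st[1:,4].argmax(); v,u=np.nonzero(l==k); w=df[v,u]
P=ray('side',np.c_[u+405,v+140],.006)[:,:2].astype(np.float32); print(cv2.minAreaRect(P),P.mean(0))
E
```

```text
[[   0    0   50   65 3074]
 [  14   12   19   40  176]]
((0.5310548543930054, 0.3137094974517822), (0.015554199926555157, 0.12433215975761414), 20.5002498626709) [0.53115135 0.31368086]
```

>>> {"name": "jog_arm", "arguments": {
  "motion": [
    {"dx":0.3,"dy":2,"dz":-2,"turn":-0.09},
    {"dx":0.3,"dy":2,"dz":-2,"turn":-0.09},
    {"dx":0.2,"dy":1.4,"dz":-2.5,"turn":-0.09},
    {"dx":0,"dy":0,"dz":-3,"turn":0},
    {"dx":0,"dy":0,"dz":-3,"turn":0},
    {"dx":0,"dy":0,"dz":-3,"turn":0},
    {"dx":0,"dy":0,"dz":-2,"turn":0},
    {"dx":0,"dy":0,"dz":-1,"turn":0},
    {"dx":0,"dy":0,"dz":0,"turn":0},
    {"dx":0,"dy":0,"dz":0,"turn":0}
  ],
  "fingers": 3
}}

```text
time: 7.37
tool_pos: [0.5301, 0.3104, 0.0414]
tcp_rot: [-1.858, -2.532, 0.003]
wrist_force: [0.0, -0.5, 0.1]
width: 0.351
```

>>> {"name": "jog_arm", "arguments": {
  "motion": [
    {"dx":0.1,"dy":0.5,"dz":-1.5,"turn":0},
    {"dx":0,"dy":0,"dz":-1.3,"turn":0},
    {"dx":0,"dy":0,"dz":-0.6,"turn":0},
    {"dx":0,"dy":0,"dz":-0.3,"turn":0},
    {"dx":0,"dy":0,"dz":0,"turn":0},
    {"dx":0,"dy":0,"dz":0,"turn":0}
  ]
}}

```text
time: 7.87
tool_pos: [0.5317, 0.3162, 0.0046]
tcp_rot: [-1.859, -2.532, 0.001]
wrist_force: [0.1, 0.5, 0.5]
width: 0.348
```

>>> {"name": "jog_arm", "arguments": {
  "motion": [
    {"dx":0,"dy":0,"dz":0,"turn":0},
    {"dx":0,"dy":0,"dz":0,"turn":0},
    {"dx":0,"dy":0,"dz":0,"turn":0},
    {"dx":0,"dy":0,"dz":0,"turn":0},
    {"dx":0,"dy":0,"dz":0,"turn":0},
    {"dx":0,"dy":0,"dz":0,"turn":0}
  ],
  "fingers": 0,
  "grip_force": 30
}}

```text
time: 8.37
tool_pos: [0.5324, 0.3165, 0.0055]
tcp_rot: [1.859, 2.532, 0.002]
wrist_force: [0.1, -0.8, 3.1]
width: 0.103
```

>>> {"name": "jog_arm", "arguments": {
  "motion": [
    {"dx":0,"dy":0,"dz":1,"turn":0},
    {"dx":0,"dy":0,"dz":2.5,"turn":0},
    {"dx":0,"dy":0,"dz":3.5,"turn":0},
    {"dx":-0.3,"dy":-0.5,"dz":3.5,"turn":0},
    {"dx":-0.3,"dy":-2,"dz":3,"turn":-0.06},
    {"dx":-0.4,"dy":-3,"dz":2,"turn":-0.07},
    {"dx":-0.4,"dy":-3.5,"dz":1,"turn":-0.07},
    {"dx":-0.4,"dy":-3.5,"dz":0,"turn":-0.07},
    {"dx":-0.4,"dy":-3.5,"dz":0,"turn":-0.07},
    {"dx":-0.4,"dy":-3.5,"dz":0,"turn":-0.07},
    {"dx":-0.4,"dy":-3,"dz":0,"turn":-0.07},
    {"dx":0,"dy":-2,"dz":0,"turn":-0.02}
  ]
}}

```text
time: 9.37
tool_pos: [0.5003, 0.0687, 0.1701]
tcp_rot: [2.432, 1.989, -0.002]
wrist_force: [-0.5, -0.3, 0.1]
width: 0.103
```

```bash
python3 - <<'E'
from m import *
im,d=snap('top','top2.png'); im2,d2=snap('side','side2.png')
s=bot.read_state(); p=s['tool_pos'];print(s['time'],p,s['tcp_rot'],s['width'],s['wrist_force'])
u,v=proj('side',p)[0].astype(int); print(u,v, proj('top',p))
x,y=max(u-90,0),max(v-70,0)
cv2.imwrite('pics/v2.png',cv2.resize(im2[y:y+140,x:x+180,::-1],None,fx=4,fy=4)); print(x,y)
E
```

```text
9.4667 [0.50119345 0.06853018 0.17018505] [ 2.43121575e+00  1.98870201e+00 -8.78676609e-04] 0.10534426885306207 [ 0.72138992 -0.00749974 -0.55972349]
354 187 [[272.62716122 218.51646738]]
264 117
```

View pics/v2.png

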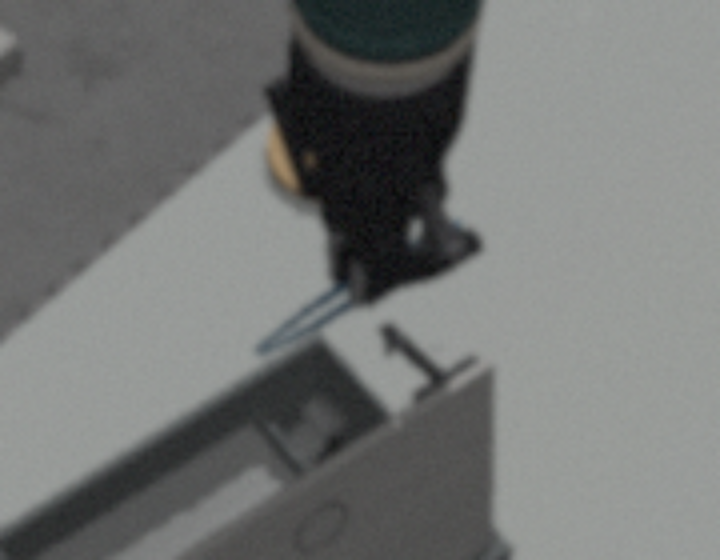

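The tweezers are held. Their right end is at crop (260,350), which is (329,204.5) in the full side view.

```bash
python3 - <<'E'
from g import *
p=np.array([.5012,.0685,.1702])
for z in(.168,.172,.176):
    e=ray('side',[[329,204.5]],z)[0]; print(z,Rb.T@(e-p)[:2])
t=b2w(-.022,-.022,.04); print('to tray cm',(t-p)*100)
E
```

```text
0.168 [ 0.00127836 -0.06199573]
0.172 [ 0.00333697 -0.06355087]
0.176 [ 0.00539557 -0.06510601]
to tray cm [ -0.27843377 -12.26627073 -13.02      ]
```

>>> {"name": "jog_arm", "arguments": {
  "motion": [
    {"dx":0,"dy":-3,"dz":0,"turn":0},
    {"dx":0,"dy":-3.5,"dz":0,"turn":0},
    {"dx":-0.3,"dy":-3.5,"dz":0,"turn":0},
    {"dx":0,"dy":-2.3,"dz":-1,"turn":0},
    {"dx":0,"dy":0,"dz":-2,"turn":0},
    {"dx":0,"dy":0,"dz":-2.5,"turn":0},
    {"dx":0,"dy":0,"dz":-1,"turn":0},
    {"dx":0,"dy":0,"dz":0,"turn":0},
    {"dx":0,"dy":0,"dz":0,"turn":0}
  ]
}}

```text
time: 10.22
tool_pos: [0.4985, -0.0511, 0.1045]
tcp_rot: [-2.426, -1.994, 0.001]
wrist_force: [0.7, -0.1, 0.5]
width: 0.102
```

>>> {"name": "jog_arm", "arguments": {
  "motion": [
    {"dx":0,"dy":-0.3,"dz":-1,"turn":0},
    {"dx":0,"dy":0,"dz":-2,"turn":0},
    {"dx":0,"dy":0,"dz":-1.5,"turn":0},
    {"dx":0,"dy":0,"dz":-0.7,"turn":0},
    {"dx":0,"dy":0,"dz":-0.3,"turn":0},
    {"dx":0,"dy":0,"dz":0,"turn":0},
    {"dx":0,"dy":0,"dz":0,"turn":0}
  ]
}}

```text
time: 10.8
tool_pos: [0.4996, -0.0548, 0.0506]
tcp_rot: [2.427, 1.994, 0.001]
wrist_force: [0.4, -0.1, 0.1]
width: 0.102
```

>>> {"name": "jog_arm", "arguments": {
  "motion": [
    {"dx":0,"dy":0,"dz":-0.2,"turn":0},
    {"dx":0,"dy":0,"dz":-0.1,"turn":0},
    {"dx":0,"dy":0,"dz":-0.1,"turn":0},
    {"dx":0,"dy":0,"dz":0,"turn":0},
    {"dx":0,"dy":0,"dz":0,"turn":0}
  ]
}}

```text
time: 11.22
tool_pos: [0.4989, -0.0548, 0.046]
tcp_rot: [2.428, 1.994, 0.0]
wrist_force: [-0.3, 0.5, -0.4]
width: 0.099
```

>>> {"name": "jog_arm", "arguments": {
  "motion": [
    {"dx":0,"dy":0,"dz":-0.1,"turn":0},
    {"dx":0,"dy":0,"dz":0,"turn":0},
    {"dx":0,"dy":0,"dz":0,"turn":0}
  ]
}}

```text
time: 11.47
tool_pos: [0.499, -0.0549, 0.0455]
tcp_rot: [2.428, 1.994, 0.0]
wrist_force: [-1.9, 0.2, 5.6]
width: 0.103
```

>>> {"name": "jog_arm", "arguments": {
  "motion": [
    {"dx":0,"dy":0,"dz":0.05,"turn":0},
    {"dx":0,"dy":0,"dz":0,"turn":0},
    {"dx":0,"dy":0,"dz":0,"turn":0},
    {"dx":0,"dy":0,"dz":0,"turn":0},
    {"dx":0,"dy":0,"dz":0.5,"turn":0},
    {"dx":0,"dy":0,"dz":1,"turn":0},
    {"dx":0,"dy":0,"dz":2,"turn":0},
    {"dx":0,"dy":0,"dz":3,"turn":0},
    {"dx":0,"dy":0,"dz":3.5,"turn":0},
    {"dx":0,"dy":0,"dz":3.5,"turn":0},
    {"dx":0,"dy":0,"dz":3.5,"turn":0},
    {"dx":0,"dy":0,"dz":3.5,"turn":0}
  ],
  "fingers": 2.8
}}

```text
time: 12.47
tool_pos: [0.4985, -0.0548, 0.2531]
tcp_rot: [2.427, 1.993, 0.001]
wrist_force: [0.3, -0.1, -0.3]
width: 0.323
```

```bash
python3 - <<'E'
from m import *
im,d=snap('top','top3.png'); im2,d2=snap('side','side3.png')
s=bot.read_state(); p=s['tool_pos'];print(s['time'],p,s['tcp_rot'],s['width'],s['wrist_force'])
np.save('side3.npy',d2);np.save('top3.npy',d)
a=cv2.resize(im[150:290,250:400,::-1],None,fx=2.6,fy=2.6); b=cv2.resize(im2[180:320,240:400,::-1],None,fx=2.6,fy=2.6)
cv2.imwrite('pics/v3.png',np.hstack([a,b[:,:400]]))
E
```

```text
12.5667 [ 0.50316075 -0.05549261  0.25920563] [2.41925124 1.98695674 0.01516989] 0.3244729952189516 [ 0.99279978 -0.00572906  0.18849933]
```

View pics/v3.png

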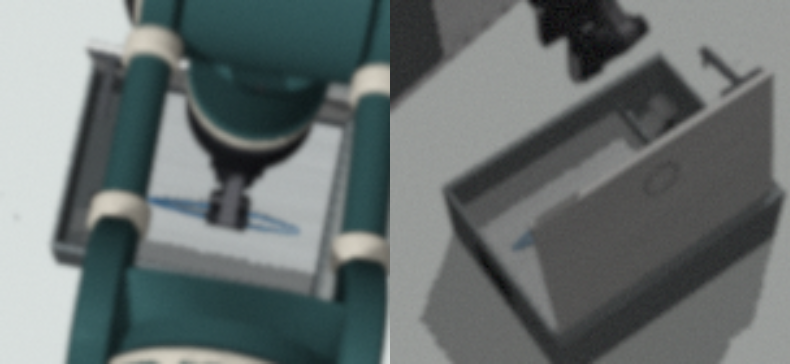

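Left (top view): the tweezers lie on the tray below the raised gripper. Right (side view): the flap still stands open, with the gripper clear. Now I go over and behind the flap.

>>> {"name": "jog_arm", "arguments": {
  "motion": [
    {"dx":0,"dy":0,"dz":1,"turn":0.12},
    {"dx":0,"dy":0,"dz":1,"turn":0.12},
    {"dx":0.8,"dy":0,"dz":0,"turn":0.12},
    {"dx":1,"dy":0,"dz":0,"turn":0.12},
    {"dx":1.2,"dy":0,"dz":0,"turn":0.12},
    {"dx":1.2,"dy":0,"dz":0,"turn":0.12},
    {"dx":1.2,"dy":0,"dz":0,"turn":0.12},
    {"dx":1.2,"dy":0,"dz":0,"turn":0.12},
    {"dx":1.2,"dy":0,"dz":0,"turn":0.12},
    {"dx":1.2,"dy":0,"dz":0,"turn":0.12},
    {"dx":1,"dy":0,"dz":0,"turn":0.12},
    {"dx":1,"dy":0,"dz":0,"turn":0.12}
  ],
  "fingers": 0
}}

```text
time: 13.57
tool_pos: [0.6091, -0.0548, 0.2703]
tcp_rot: [-0.501, -3.101, 0.0]
wrist_force: [0.0, 0.4, -1.2]
width: 0.004
```

```bash
python3 - <<'E'
from g import *
im2,d2=snap('side','side4.png')
s=bot.read_state(); p=s['tool_pos'];print(s['time'],p,w2b(p),s['tcp_rot'],s['width'],s['wrist_force'])
# flap angle from depth: points of flap outer face in side view
for n,dd in(('side3',np.load('side3.npy')),('now',d2)):
    P=cloud('side',dd).reshape(-1,3); B=np.c_[(P[:,:2]-C)@Rb,P[:,2]]
    k=(np.abs(B[:,1])<.09)&(B[:,2]>.1)&(B[:,2]<.2)&(B[:,0]>.02)&(B[:,0]<.08)
    Q=B[k]; print(n,k.sum(), np.polyfit(Q[:,2],Q[:,0],1)); 
    f=np.polyfit(Q[:,2],Q[:,0],1); print('angle',np.pi/2-np.arctan(-f[0]),'x at z=.193',np.polyval(f,.193), 'zmax',np.percentile(B[(np.abs(B[:,1])<.05)&(B[:,0]>.02)&(B[:,0]<.06)][:,2],[90,98]))
E
```

```text
13.6167 [ 0.61067698 -0.05479716  0.27019379] [ 0.08820941 -0.00062498  0.27019379] [4.92949225e-01 3.10136755e+00 3.79066265e-04] -0.002473816921127736 [ 2.51656833  0.16636842 -0.02100768]
side3 2708 [-0.17097097  0.08392156]
angle 1.401462622747697 x at z=.193 0.0509241624257531 zmax [0.36267494 0.37209926]
now 2510 [-0.17121017  0.08394683]
angle 1.4012302257270521 x at z=.193 0.05090326245540719 zmax [0.63295734 0.64207883]
```

```bash
python3 - <<'E'
from g import *
th=np.r_[1.4,np.linspace(1.3,.1,18)]; r=.116
x=.068-r*np.cos(th)+.004*np.sin(th)+.011; z=.076+r*np.sin(th)+.004*np.cos(th)
W=np.array([b2w(a,0,b) for a,b in zip(x,z)]); print(np.round(W,4)); print(np.round(np.diff(W,axis=0)*100,2).tolist())
print('contact start in box',x[0],z[0])
E
```

```text
[[ 0.5863 -0.0493  0.191 ]
 [ 0.5751 -0.0471  0.1888]
 [ 0.5674 -0.0455  0.1866]
 [ 0.5598 -0.044   0.1839]
 [ 0.5525 -0.0425  0.1806]
 [ 0.5453 -0.0411  0.1768]
 [ 0.5385 -0.0397  0.1725]
 [ 0.532  -0.0384  0.1677]
 [ 0.5258 -0.0372  0.1625]
 [ 0.52   -0.036   0.1568]
 [ 0.5147 -0.035   0.1507]
 [ 0.5097 -0.034   0.1442]
 [ 0.5052 -0.0331  0.1375]
 [ 0.5012 -0.0323  0.1304]
 [ 0.4977 -0.0316  0.123 ]
 [ 0.4947 -0.031   0.1154]
 [ 0.4922 -0.0305  0.1076]
 [ 0.4903 -0.0301  0.0996]
 [ 0.489  -0.0298  0.0916]]
[[-1.12, 0.22, -0.21], [-0.77, 0.15, -0.22], [-0.76, 0.15, -0.27], [-0.74, 0.15, -0.33], [-0.71, 0.14, -0.38], [-0.68, 0.14, -0.43], [-0.65, 0.13, -0.48], [-0.62, 0.12, -0.52], [-0.58, 0.12, -0.57], [-0.54, 0.11, -0.61], [-0.49, 0.1, -0.65], [-0.45, 0.09, -0.68], [-0.4, 0.08, -0.71], [-0.35, 0.07, -0.74], [-0.3, 0.06, -0.76], [-0.25, 0.05, -0.78], [-0.19, 0.04, -0.8], [-0.14, 0.03, -0.81]]
contact start in box 0.06322561034352589 0.19099203725026234
```

>>> {"name": "jog_arm", "arguments": {
  "motion": [
    {"dx":0,"dy":0,"dz":-1.5,"turn":0.117},
    {"dx":0,"dy":0,"dz":-2,"turn":0},
    {"dx":0,"dy":0,"dz":-2,"turn":0},
    {"dx":0,"dy":0,"dz":-1.5,"turn":0},
    {"dx":0,"dy":0,"dz":-0.7,"turn":0},
    {"dx":0,"dy":0,"dz":0,"turn":0},
    {"dx":0,"dy":0,"dz":0,"turn":0}
  ]
}}

```text
time: 14.2
tool_pos: [0.6086, -0.0548, 0.1935]
tcp_rot: [-0.33, -3.124, 0.0]
wrist_force: [0.7, -0.6, -0.1]
width: -0.003
```

>>> {"name": "jog_arm", "arguments": {
  "motion": [
    {"dx":-0.8,"dy":0.2,"dz":-0.1,"turn":0},
    {"dx":-0.8,"dy":0.2,"dz":-0.1,"turn":0},
    {"dx":-0.6,"dy":0.1,"dz":-0.05,"turn":0},
    {"dx":-0.6,"dy":0.1,"dz":-0.1,"turn":0},
    {"dx":-0.5,"dy":0.1,"dz":-0.1,"turn":0},
    {"dx":-0.8,"dy":0.15,"dz":-0.2,"turn":0},
    {"dx":-0.75,"dy":0.15,"dz":-0.25,"turn":0}
  ]
}}

```text
time: 14.78
tool_pos: [0.5607, -0.0446, 0.1854]
tcp_rot: [0.328, 3.121, 0.0]
wrist_force: [3.2, 0.6, 2.7]
width: 0.003
```

>>> {"name": "jog_arm", "arguments": {
  "motion": [
    {"dx":-0.75,"dy":0.15,"dz":-0.35,"turn":0},
    {"dx":-0.71,"dy":0.14,"dz":-0.4,"turn":0},
    {"dx":-0.68,"dy":0.14,"dz":-0.43,"turn":0},
    {"dx":-0.65,"dy":0.13,"dz":-0.48,"turn":0},
    {"dx":-0.62,"dy":0.12,"dz":-0.52,"turn":0},
    {"dx":-0.58,"dy":0.12,"dz":-0.57,"turn":0},
    {"dx":-0.54,"dy":0.11,"dz":-0.61,"turn":0}
  ]
}}

```text
time: 15.37
tool_pos: [0.5139, -0.0356, 0.1499]
tcp_rot: [-0.328, -3.123, 0.0]
wrist_force: [-0.4, -0.3, 4.0]
width: 0.001
```

>>> {"name": "jog_arm", "arguments": {
  "motion": [
    {"dx":-0.45,"dy":0.1,"dz":-0.65,"turn":0},
    {"dx":-0.43,"dy":0.09,"dz":-0.68,"turn":0},
    {"dx":-0.4,"dy":0.08,"dz":-0.71,"turn":0},
    {"dx":-0.35,"dy":0.07,"dz":-0.74,"turn":0},
    {"dx":-0.3,"dy":0.06,"dz":-0.76,"turn":0},
    {"dx":-0.25,"dy":0.05,"dz":-0.78,"turn":0},
    {"dx":-0.19,"dy":0.04,"dz":-0.7,"turn":0},
    {"dx":-0.14,"dy":0.03,"dz":-0.5,"turn":0},
    {"dx":0,"dy":0,"dz":0,"turn":0}
  ]
}}

```text
time: 16.12
tool_pos: [0.4892, -0.0304, 0.094]
tcp_rot: [-0.328, -3.123, -0.0]
wrist_force: [-0.5, -0.1, 1.7]
width: 0.001
```

>>> {"name": "jog_arm", "arguments": {
  "motion": [
    {"dx":-0.1,"dy":0,"dz":-0.4,"turn":0},
    {"dx":0,"dy":0,"dz":-0.3,"turn":0},
    {"dx":0,"dy":0,"dz":-0.3,"turn":0},
    {"dx":0,"dy":0,"dz":-0.2,"turn":0},
    {"dx":0,"dy":0,"dz":-0.2,"turn":0},
    {"dx":0,"dy":0,"dz":-0.1,"turn":0},
    {"dx":0,"dy":0,"dz":-0.1,"turn":0},
    {"dx":0,"dy":0,"dz":-0.1,"turn":0},
    {"dx":0,"dy":0,"dz":0,"turn":0}
  ]
}}

```text
time: 16.87
tool_pos: [0.4888, -0.0305, 0.0783]
tcp_rot: [-0.328, -3.124, -0.0]
wrist_force: [-1.8, 1.5, 2.7]
width: -0.001
```

>>> {"name": "jog_arm", "arguments": {
  "motion": [
    {"dx":0,"dy":0,"dz":-0.1,"turn":0},
    {"dx":0,"dy":0,"dz":-0.1,"turn":0},
    {"dx":0,"dy":0,"dz":0,"turn":0},
    {"dx":0,"dy":0,"dz":0,"turn":0}
  ]
}}

```text
time: 17.2
tool_pos: [0.489, -0.0305, 0.0765]
tcp_rot: [0.328, 3.124, -0.0]
wrist_force: [-2.2, -0.0, 2.9]
width: 0.001
```

>>> {"name": "jog_arm", "arguments": {
  "motion": [
    {"dx":0,"dy":0,"dz":-0.1,"turn":0},
    {"dx":0,"dy":0,"dz":0,"turn":0},
    {"dx":0,"dy":0,"dz":0,"turn":0}
  ]
}}

```text
time: 17.45
tool_pos: [0.489, -0.0306, 0.0755]
tcp_rot: [0.328, 3.124, -0.0]
wrist_force: [-2.0, 1.0, 3.3]
width: 0.002
```

>>> {"name": "jog_arm", "arguments": {
  "motion": [
    {"dx":0,"dy":0,"dz":-0.1,"turn":0},
    {"dx":0,"dy":0,"dz":0,"turn":0},
    {"dx":0,"dy":0,"dz":0,"turn":0}
  ]
}}

```text
time: 17.7
tool_pos: [0.489, -0.0305, 0.0745]
tcp_rot: [0.328, 3.124, -0.0]
wrist_force: [-1.0, 0.2, 2.8]
width: 0.005
```

>>> {"name": "jog_arm", "arguments": {
  "motion": [
    {"dx":0,"dy":0,"dz":-0.1,"turn":0},
    {"dx":0,"dy":0,"dz":0,"turn":0},
    {"dx":0,"dy":0,"dz":0,"turn":0}
  ]
}}

```text
time: 17.95
tool_pos: [0.489, -0.0305, 0.0735]
tcp_rot: [0.328, 3.124, -0.0]
wrist_force: [-1.5, -0.0, 3.0]
width: 0.001
```

>>> {"name": "jog_arm", "arguments": {
  "motion": [
    {"dx":0,"dy":0,"dz":-0.1,"turn":0},
    {"dx":0,"dy":0,"dz":0,"turn":0},
    {"dx":0,"dy":0,"dz":0,"turn":0}
  ]
}}

```text
time: 18.2
tool_pos: [0.4891, -0.0306, 0.0726]
tcp_rot: [0.328, 3.124, -0.0]
wrist_force: [-0.9, 0.2, 2.8]
width: -0.003
```

>>> {"name": "jog_arm", "arguments": {
  "motion": [
    {"dx":0,"dy":0,"dz":-0.1,"turn":0},
    {"dx":0,"dy":0,"dz":0,"turn":0},
    {"dx":0,"dy":0,"dz":0,"turn":0}
  ]
}}

```text
time: 18.45
tool_pos: [0.4891, -0.0306, 0.0716]
tcp_rot: [0.328, 3.124, -0.0]
wrist_force: [-0.4, 0.4, 2.3]
width: 0.001
```

>>> {"name": "jog_arm", "arguments": {
  "motion": [
    {"dx":0,"dy":0,"dz":-0.1,"turn":0},
    {"dx":0,"dy":0,"dz":0,"turn":0},
    {"dx":0,"dy":0,"dz":0,"turn":0}
  ]
}}

```text
time: 18.7
tool_pos: [0.4891, -0.0306, 0.0706]
tcp_rot: [0.328, 3.124, -0.0]
wrist_force: [-0.1, 0.3, 2.9]
width: 0.0
```

>>> {"name": "jog_arm", "arguments": {
  "motion": [
    {"dx":0,"dy":0,"dz":-0.1,"turn":0},
    {"dx":0,"dy":0,"dz":0,"turn":0},
    {"dx":0,"dy":0,"dz":0,"turn":0}
  ]
}}

```text
time: 18.95
tool_pos: [0.4892, -0.0306, 0.0696]
tcp_rot: [0.328, 3.124, -0.0]
wrist_force: [-0.2, -0.7, 2.3]
width: -0.0
```

>>> {"name": "jog_arm", "arguments": {
  "motion": [
    {"dx":0,"dy":0,"dz":-0.1,"turn":0},
    {"dx":0,"dy":0,"dz":0,"turn":0},
    {"dx":0,"dy":0,"dz":0,"turn":0}
  ]
}}

```text
time: 19.2
tool_pos: [0.4892, -0.0306, 0.0686]
tcp_rot: [0.328, 3.124, -0.0]
wrist_force: [0.6, -0.5, 3.4]
width: 0.001
```

>>> {"name": "jog_arm", "arguments": {
  "motion": [
    {"dx":0,"dy":0,"dz":-0.1,"turn":0},
    {"dx":0,"dy":0,"dz":0,"turn":0},
    {"dx":0,"dy":0,"dz":0,"turn":0}
  ]
}}

```text
time: 19.45
tool_pos: [0.4893, -0.0306, 0.068]
tcp_rot: [0.328, 3.124, -0.0]
wrist_force: [-0.0, 0.0, 6.2]
width: -0.003
```

>>> {"name": "jog_arm", "arguments": {
  "motion": [
    {"dx":0,"dy":0,"dz":-0.08,"turn":0},
    {"dx":0,"dy":0,"dz":0,"turn":0},
    {"dx":0,"dy":0,"dz":0,"turn":0}
  ]
}}

```text
time: 19.7
tool_pos: [0.4893, -0.0306, 0.0676]
tcp_rot: [0.328, 3.124, -0.0]
wrist_force: [-1.8, -0.1, 8.3]
width: -0.003
```

>>> {"name": "jog_arm", "arguments": {
  "motion": [
    {"dx":0,"dy":0,"dz":0.3,"turn":0},
    {"dx":0,"dy":0,"dz":0.5,"turn":0},
    {"dx":0,"dy":0,"dz":1,"turn":0},
    {"dx":0,"dy":0,"dz":2,"turn":0},
    {"dx":0,"dy":0,"dz":3,"turn":0},
    {"dx":0,"dy":0,"dz":3.5,"turn":0},
    {"dx":0,"dy":0,"dz":3.5,"turn":0},
    {"dx":0,"dy":2,"dz":3,"turn":0},
    {"dx":0,"dy":3.5,"dz":1,"turn":0},
    {"dx":0,"dy":3.5,"dz":0,"turn":0},
    {"dx":0,"dy":3.5,"dz":0,"turn":0},
    {"dx":0,"dy":3.5,"dz":0,"turn":0}
  ]
}}

```text
time: 20.7
tool_pos: [0.4881, 0.1308, 0.2453]
tcp_rot: [-0.329, -3.124, -0.0]
wrist_force: [0.6, -0.0, -0.4]
width: 0.001
```

>>> {"name": "jog_arm", "arguments": {
  "motion": [
    {"dx":0,"dy":3,"dz":0,"turn":0},
    {"dx":0,"dy":3,"dz":0,"turn":0},
    {"dx":0,"dy":3,"dz":0,"turn":0},
    {"dx":0,"dy":2,"dz":0,"turn":0},
    {"dx":0,"dy":0,"dz":0,"turn":0},
    {"dx":0,"dy":0,"dz":0,"turn":0},
    {"dx":0,"dy":0,"dz":0,"turn":0},
    {"dx":0,"dy":0,"dz":0,"turn":0}
  ]
}}

```text
time: 21.37
tool_pos: [0.4886, 0.2384, 0.2445]
tcp_rot: [-0.33, -3.124, 0.001]
wrist_force: [0.3, -0.1, -0.7]
width: -0.001
```

```bash
python3 - <<'E'
from g import *
im,d=snap('top','top5.png'); im2,d2=snap('side','side5.png')
s=bot.read_state(); print(s['time'],s['tool_pos'],s['wrist_force'])
P=cloud('side',d2).reshape(-1,3); B=np.c_[(P[:,:2]-C)@Rb,P[:,2]]
k=(np.abs(B[:,1])<.085)&(B[:,0]>-.065)&(B[:,0]<.05)&(B[:,2]>.03)&(B[:,2]<.3); Q=B[k]
f=np.linalg.lstsq(np.c_[Q[:,:2],np.ones(len(Q))],Q[:,2],rcond=None)[0]; print('flap plane',len(Q),f,'angle',-f[0],np.median(Q[:,2]))
a=im[130:330,130:480,::-1]; b=im2[120:320,170:520,::-1]
cv2.imwrite('pics/v5.png',np.hstack([a,b]))
E
```

```text
21.4667 [0.48887246 0.23837636 0.24469508] [-0.25988405  0.14312166  0.57190745]
flap plane 4392 [-0.0023655   0.00047231  0.08041992] angle 0.002365495560876071 0.08042105147586248
```

View pics/v5.png

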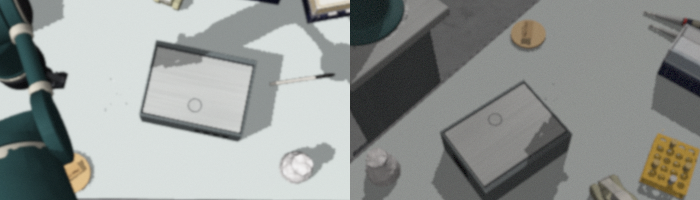

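The flap is shut flush at about 0.002 rad with nothing touching it. The pen at (305,79), the dish at (75,172) and the flask at (297,165) in the left (top-view) panel look to be where they were. The robot is clear, so I hand in.

```bash
python3 -c "
from workcell import bot
print(bot.finish_job())"
```

```text
the job is handed in; nothing more can be done
None
```

The tweezers are in the steriliser with the flap latched shut, and the job was handed in at about 21.5 s of the 72 s allowed. The hand-in gave no verdict.

- **Opening:** I pressed the round mark in about 1 mm steps until the reading reached 8.5 N at about 12.5 mm deep. The flap then sprang open; the depth image put it at 1.40 rad.
- **Tweezers:** I gripped them across the middle and lowered them onto the tray at its marked point. The wrist force read 5.6 N at touchdown. A picture after I let go showed them lying on the tray with the flap still open.
- **Closing:** I swung the flap down from behind along its arc with readings of about 4 N, then pressed to 8.3 N and let go. The highest reading of the whole run was 8.5 N, taken at the ends of moves.
- **Last checks:** The flap was flush at about 0.002 rad and the gripper was well clear. By eye, the pen, dish and flask had not moved.

**Not checked or disagreeing:**
- With the flap shut, I could not see the tweezers again.
- The two cameras disagreed by about 4 mm and 3 to 5° on where the tweezers first lay. I used the mean, and they came up centred in the grip within about 2 mm.

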